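# Load the height standards into the scan carrier in reverse order

### The job

Move the four coloured height standards from the black storage rack into the pockets of the aluminium scan carrier, one per pocket, in reverse order: the one at the rack's yellow end goes into the carrier pocket farthest from the carrier's yellow end, and so on along the row, so that the one farthest from the rack's yellow end comes next to the carrier's yellow end. Set each down upright, flat on the pocket floor, and let go; do not drop any or tip one over.

Things in the scene. Friction and masses are not known exactly. Their poses are not given: they have to be found in the camera images.
- std_red: the red height standard: an upright round steel piece 52 mm tall, 300 g nominal; foot 34 mm across and 12 mm high, above it a plain red body 32 mm across up to 44 mm, then a bare steel spigot 18 mm across and 8 mm high. Origin: centre of its underside, z up its axis. Starts standing in one of the four seats of the rack; which one changes every time.
- std_blue: the blue height standard: an upright round steel piece 58 mm tall, 300 g nominal; foot 34 mm across and 12 mm high, above it a plain blue body 32 mm across up to 50 mm, then a bare steel spigot 18 mm across and 8 mm high. Origin: centre of its underside, z up its axis. Starts standing in one of the four seats of the rack; which one changes every time.
- std_green: the green height standard: an upright round steel piece 64 mm tall, 300 g nominal; foot 34 mm across and 12 mm high, above it a plain green body 32 mm across up to 56 mm, then a bare steel spigot 18 mm across and 8 mm high. Origin: centre of its underside, z up its axis. Starts standing in one of the four seats of the rack; which one changes every time.
- std_white: the white height standard: an upright round steel piece 70 mm tall, 300 g nominal; foot 34 mm across and 12 mm high, above it a plain white body 32 mm across up to 62 mm, then a bare steel spigot 18 mm across and 8 mm high. Origin: centre of its underside, z up its axis. Starts standing in one of the four seats of the rack; which one changes every time.
- rack: storage rack, fixed: black bar 66 x 248 x 8 mm on the bench with four identical seats on it in a row along its y axis, centred at y = -99, -33, +33 and +99 mm; a yellow end block (20 mm wide, 16 mm high) marks its +y end. Its place and heading change every time. Origin: centre of its underside; z up.
- seat_red: the seat of the rack in which the red standard starts (it looks like the other seats, black rim and grey floor, and stays put, so it keeps a record of the starting order): square, 50 mm outside, 42 mm inside, rim 8 mm above its floor. Origin: centre of its underside, 8 mm above the bench; floor 3 mm above that. Axes as the rack's.
- seat_blue: the seat of the rack in which the blue standard starts (it looks like the other seats, black rim and grey floor, and stays put, so it keeps a record of the starting order): square, 50 mm outside, 42 mm inside, rim 8 mm above its floor. Origin: centre of its underside, 8 mm above the bench; floor 3 mm above that. Axes as the rack's.
- seat_green: the seat of the rack in which the green standard starts (it looks like the other seats, black rim and grey floor, and stays put, so it keeps a record of the starting order): square, 50 mm outside, 42 mm inside, rim 8 mm above its floor. Origin: centre of its underside, 8 mm above the bench; floor 3 mm above that. Axes as the rack's.
- seat_white: the seat of the rack in which the white standard starts (it looks like the other seats, black rim and grey floor, and stays put, so it keeps a record of the starting order): square, 50 mm outside, 42 mm inside, rim 8 mm above its floor. Origin: centre of its underside, 8 mm above the bench; floor 3 mm above that. Axes as the rack's.
- carrier: scan carrier, fixed: aluminium tray 76 x 274 mm on the bench with four open square pockets in a row along its y axis, centred at y = -99, -33, +33 and +99 mm (x = 0); each 56 x 56 mm inside, dark floor 8 mm above the bench, rims 10 mm thick and 18 mm above the bench. A yellow end block (20 mm wide, 18 mm high) marks its +y end. Its place and heading change every time, and it may be left or right of the rack. Origin: centre of its underside; z up.
Things that resemble listed ones, but are neither listed nor needed, are in the scene too. Several things have the shape of the std_white; the one meant has the colours described above.

How it is judged:
At the end, for the whole second after the job is handed in: Each standard is released, at rest and upright (0.08 rad) in the carrier pocket that mirrors its starting seat (y along the rack becomes -y along the carrier), within 14 mm of the pocket's centre along and across the row and 3 mm of its floor's height (((y of seat_red in the frame of rack between -0.119 and -0.079 m and y of std_red in the frame of carrier between 0.085 and 0.113 m) or (y of seat_red in the frame of rack between -0.053 and -0.013 m and y of std_red in the frame of carrier between 0.019 and 0.047 m) or (y of seat_red in the frame of rack between 0.013 and 0.053 m and y of std_red in the frame of carrier between -0.047 and -0.019 m) or (y of seat_red in the frame of rack between 0.079 and 0.119 m and y of std_red in the frame of carrier between -0.113 and -0.085 m)) and x of std_red in the frame of carrier between -0.014 and 0.014 m and z of std_red in the frame of carrier between 0.005 and 0.011 m and angle between each of std_red, std_blue, std_green, std_white's own z axis and vertical below 0.08 rad and linear speed of each of std_red, std_blue, std_green, std_white below 0.02 m/s and angular speed of each of std_red, std_blue, std_green, std_white below 0.2 rad/s and contact force between the fingers and std_red below 0.1 N and ((y of seat_blue in the frame of rack between -0.119 and -0.079 m and y of std_blue in the frame of carrier between 0.085 and 0.113 m) or (y of seat_blue in the frame of rack between -0.053 and -0.013 m and y of std_blue in the frame of carrier between 0.019 and 0.047 m) or (y of seat_blue in the frame of rack between 0.013 and 0.053 m and y of std_blue in the frame of carrier between -0.047 and -0.019 m) or (y of seat_blue in the frame of rack between 0.079 and 0.119 m and y of std_blue in the frame of carrier between -0.113 and -0.085 m)) and x of std_blue in the frame of carrier between -0.014 and 0.014 m and z of std_blue in the frame of carrier between 0.005 and 0.011 m and contact force between the fingers and std_blue below 0.1 N and ((y of seat_green in the frame of rack between -0.119 and -0.079 m and y of std_green in the frame of carrier between 0.085 and 0.113 m) or (y of seat_green in the frame of rack between -0.053 and -0.013 m and y of std_green in the frame of carrier between 0.019 and 0.047 m) or (y of seat_green in the frame of rack between 0.013 and 0.053 m and y of std_green in the frame of carrier between -0.047 and -0.019 m) or (y of seat_green in the frame of rack between 0.079 and 0.119 m and y of std_green in the frame of carrier between -0.113 and -0.085 m)) and x of std_green in the frame of carrier between -0.014 and 0.014 m and z of std_green in the frame of carrier between 0.005 and 0.011 m and contact force between the fingers and std_green below 0.1 N and ((y of seat_white in the frame of rack between -0.119 and -0.079 m and y of std_white in the frame of carrier between 0.085 and 0.113 m) or (y of seat_white in the frame of rack between -0.053 and -0.013 m and y of std_white in the frame of carrier between 0.019 and 0.047 m) or (y of seat_white in the frame of rack between 0.013 and 0.053 m and y of std_white in the frame of carrier between -0.047 and -0.019 m) or (y of seat_white in the frame of rack between 0.079 and 0.119 m and y of std_white in the frame of carrier between -0.113 and -0.085 m)) and x of std_white in the frame of carrier between -0.014 and 0.014 m and z of std_white in the frame of carrier between 0.005 and 0.011 m and contact force between the fingers and std_white below 0.1 N); the robot touches nothing.
It fails at once if a standard is tipped over (leans more than 0.7 rad) (angle between any of std_red, std_blue, std_green, std_white's own z axis and vertical above 0.7 rad).
It fails at once if a standard is dropped (moves untouched at over 0.7 m/s, a fall of some 25 mm) ((linear speed of std_red above 0.7 m/s and contact force between each of the arm, the fingers and std_red below 0.05 N) or (linear speed of std_blue above 0.7 m/s and contact force between each of the arm, the fingers and std_blue below 0.05 N) or (linear speed of std_green above 0.7 m/s and contact force between each of the arm, the fingers and std_green below 0.05 N) or (linear speed of std_white above 0.7 m/s and contact force between each of the arm, the fingers and std_white below 0.05 N)).
It also fails if it takes over 102 s, if anything falls off the work surface, if the arm or the gripper's body presses on something with over 40 N, if the wrist force passes 120 N, or if a joint passes its speed limit or range.

### The arm

A 6-joint arm with a two-finger parallel gripper is mounted at the origin on the work surface. World frame = base frame: x ahead of the robot, y to its left, z up, the work surface at z = 0. Lengths are in m, angles in rad, forces in N, time in s.
With the tool pointing down it reaches from about 0.35 to 0.8 m from the base axis. Payload 7.3 kg.
Tool frame: the origin (TCP) lies at the very end of the fingers, on their centre line; the grasp point (between the pads) lies 19 mm behind it (r.hold_point_z is the distance from the TCP to the grasp point, in m); x points along the fingers, z is the direction in which the jaws open and shut, and the axes are right-handed (so a half turn about x gives the same grasp; the last joint's range is limited). The gripper opens to 85 mm and grips with 20 to 120 N. Pads are 22 mm wide; open, the fingers measure 114 mm over their backs; the gripper's body (76 mm by 85 mm) begins 54 mm behind the grasp point. The pads swing forward as they close: fully open they stand 13 mm farther back than shut.
Start: joints at [1.151, 0.342, 1.524, -0, 1.275, -0.146], TCP at [0.142, 0.505, 0.231] pointing down, gripper open.
Joint ranges: [-2.53, 2.53], [-0.77, 2.02], [0.04, 2.7], [-1, 4.14], [0.28, 2.66], [-3.11, 3.11]. Speed limits (rad/s): [2.57, 2.57, 3.14, 3.14, 3.14, 3.14].

### API

Orientations are given as a unit quaternion [w, x, y, z].
In Python, from station import monitor, eyes, job, r gives the robot as it stands.
- The arm moves only by the shell command python3 -m jog 'ROWS' [FORCE]. ROWS is a JSON object of lists of equal length, an entry for each row: "dp": the shift along the tool's x, y, z in m, a list of three; "turn": the turn, a rotation vector about the tool's x, y, z in degrees, a list of three; "hand": the opening, from 0 (shut) to 1 (fully open). A call has 1 to 5 rows; each row shifts and turns the commanded pose from where the row before left it, along the tool's axes as they then stand; what a row does not reach is not made up. A row lasts 1/10 s, in which the tool goes at most 50 mm and 8.59 degrees, less where a joint would pass 70% of its speed; a pose out of reach is approached as far as the arm can. A call with a gripper value outside its range is refused whole. The fingers move at their own pace and stop on an object; FORCE is the grip in N (left out, the last holds). Time passes only in rows, so rows that do not move let the fingers close. It gives the time, the measured TCP pose, the force and the opening at its end, in the units of the state.
- monitor.state(): the state, without advancing time (a new reading comes with each control period).
- eyes.get_image(name): name is "scene" or "top" or "wrist"; returns a dict with "frame" (420x560x3 uint8, red, green, blue), "K" (3x3 intrinsics, pixels), "R" (3x3) and "t" (3): a world point X has camera coordinates R X + t; the wrist camera has in their place "hand_eye" (4x4, takes a point from camera to tool coordinates, whose origin is the TCP and whose axes are the tool frame's). Camera axes: x right, y down, z forward; pixel columns grow to the right and rows downward; lengths in m; the calibration is good to about 2 mm. A picture is of the moment at which its call begins: read the wrist's pose just before it. There is no depth.
- job.sign_off(): hands the job in, once; it reports no verdict.
The state is a dict: "time": time; "joint_positions": joint angles; "dq": joint speeds; "effort": joint torques, N m; "ee_pos": TCP position; "tcp_rot": TCP orientation; "force": force on the tool from outside, world axes, zero at the start; "torque": the same for the moment, N m; "width": opening from 0.0 (shut) to 1.0 (fully open).
Only numpy, scipy, OpenCV 4.12 (cv2) and the standard library are available. Lean on these libraries where they do the work, as an engineer would, in place of code of your own. Each camera call takes 0.05 s, during which the arm holds its last target.

## Working session

There is one attempt and no reset: what is moved stays moved. The work goes in short steps, Python scripts to look and compute and a shell command to move; the robot and the scene stay as the last step left them, time stands still between calls to the robot, and variables do not carry over. Pictures are saved under pics/ and viewed, and the job is handed in when it is done.

```bash
mkdir -p pics; ls; python3 - <<'E'
from station import monitor, eyes, job, r
import cv2,numpy as np
print(monitor.state()); print(r.hold_point_z)
for n in ["scene","top","wrist"]:
    d=eyes.get_image(n); cv2.imwrite(f"pics/{n}0.png",d["frame"][:,:,::-1])
    print(n,{k:np.round(v,4).tolist() for k,v in d.items() if k!="frame"})
E
```

```text
pics
{'time': 0.0, 'joint_positions': array([ 1.15098648e+00,  3.42756811e-01,  1.52504804e+00, -4.14800431e-06,
        1.27541953e+00, -1.45993437e-01]), 'dq': array([-1.30679869e-03, -3.65221943e-06,  1.17247991e-03, -9.20706471e-05,
       -4.28233645e-04,  2.74922153e-04]), 'effort': array([ 1.60582204e-04, -4.33673608e+01, -2.46014982e+01, -1.05186500e-04,
        7.81876850e-03,  1.23211660e-06]), 'ee_pos': array([0.14176689, 0.50505932, 0.23059746]), 'tcp_rot': array([ 0.56305645, -0.42736017,  0.56406627,  0.42680202]), 'force': array([-0.38278856,  0.14234633,  0.36384211]), 'torque': array([ 0.01762797, -0.03578521,  0.00539299]), 'width': 1.0004322462339783}
0.0187
scene {'K': [[517.8442, 0.0, 276.9735], [0.0, 517.8442, 212.2613], [0.0, 0.0, 1.0]], 'R': [[-0.725, 0.6887, 0.0023], [0.3929, 0.4164, -0.8199], [-0.5657, -0.5936, -0.5725]], 't': [0.3995, -0.1942, 1.5749]}
top {'K': [[508.7718, 0.0, 273.7856], [0.0, 508.7718, 214.7265], [0.0, 0.0, 1.0]], 'R': [[0.0011, -0.9995, -0.0328], [-0.996, 0.0018, -0.0898], [0.0898, 0.0327, -0.9954]], 't': [0.0362, 0.5682, 0.9269]}
wrist {'K': [[319.4924, 0.0, 278.2434], [0.0, 319.4924, 209.8325], [0.0, 0.0, 1.0]], 'hand_eye': [[0.001, -0.3223, 0.9466, -0.1422], [0.0002, -0.9466, -0.3223, 0.0835], [1.0, 0.0005, -0.0009, -0.0014], [0.0, 0.0, 0.0, 1.0]]}
```

View pics/scene0.png

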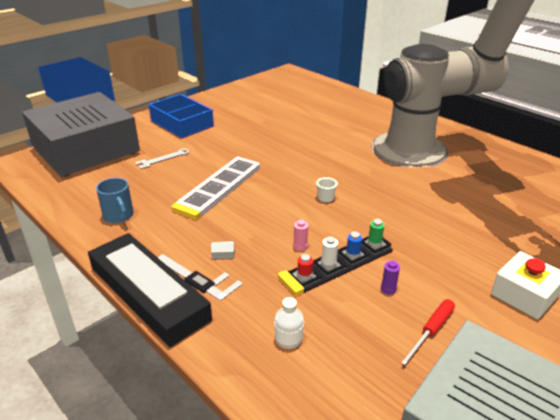

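View pics/top0.png

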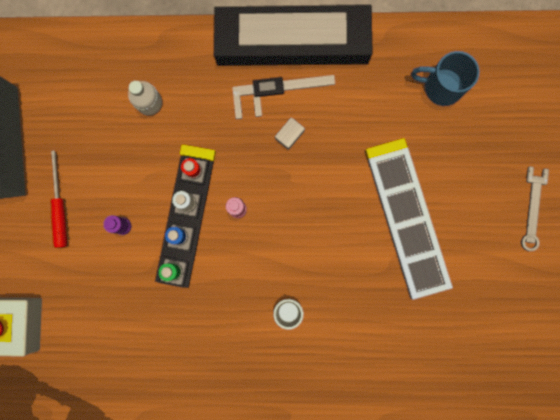

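View pics/wrist0.png

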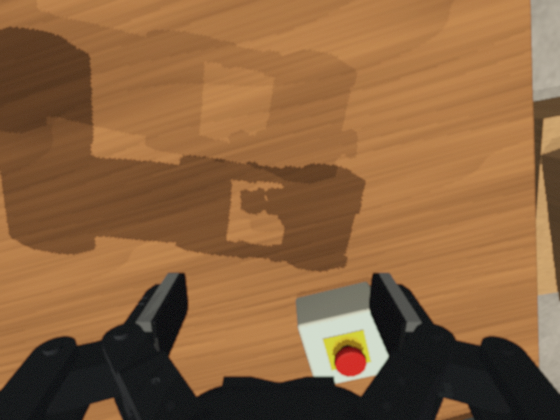

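Rack at the top view's left (yellow end 198,153; red 191,168; white 182,200; blue 176,236; green 169,272). The carrier is at right (yellow 387,149, far end 431,290). Now I'll measure them.

```bash
cat > h.py <<'E'
from station import monitor, eyes, job, r
import cv2,numpy as np
from scipy.spatial.transform import Rotation as Rn
def Rt():
    s=monitor.state(); return Rn.from_quat(np.roll(s["tcp_rot"],-1)).as_matrix(), np.array(s["ee_pos"])
def ray(d,uv,T=None):
    v=np.linalg.inv(d["K"])@[uv[0],uv[1],1]
    if "R" in d: R=np.array(d["R"]);return -R.T@d["t"], R.T@v
    A,p=T;H=np.array(d["hand_eye"]);return A@H[:3,3]+p, A@H[:3,:3]@v
def plane(d,uv,z,T=None):
    c,v=ray(d,uv,T);return c+v*(z-c[2])/v[2]
def proj(d,X,T=None):
    X=np.array(X)
    if "R" in d: c=np.array(d["R"])@X+d["t"]
    else:
        A,p=T;H=np.array(d["hand_eye"]);c=H[:3,:3].T@(A.T@(X-p)-H[:3,3])
    q=np.array(d["K"])@c;return q[:2]/q[2]
E
python3 - <<'E'
from h import *
d=eyes.get_image("top");f=d["frame"];b=f[:,:,::-1].copy()
s=eyes.get_image("scene")
z=cv2.resize(b[135:305,145:225],None,fx=5,fy=3.5*5/3.5*0.7,interpolation=cv2.INTER_CUBIC)
z=cv2.resize(b[140:290,140:230],None,fx=4,fy=4,interpolation=cv2.INTER_CUBIC)
z2=cv2.resize(b[135:305,355:460],None,fx=3.5,fy=3.5,interpolation=cv2.INTER_CUBIC)
H=max(z.shape[0],z2.shape[0]);z=cv2.copyMakeBorder(z,0,H-z.shape[0],0,0,0);z2=cv2.copyMakeBorder(z2,0,H-z2.shape[0],0,0,0)
cv2.imwrite("pics/topz.png",np.hstack([z,z2]))
z=cv2.resize(s["frame"][210:300,270:400,::-1],None,fx=5.5,fy=5.5,interpolation=cv2.INTER_CUBIC);cv2.imwrite("pics/scz.png",z)
hsv=cv2.cvtColor(b,cv2.COLOR_BGR2HSV)
m=((hsv[:,:,0]>22)&(hsv[:,:,0]<34)&(hsv[:,:,1]>180)&(hsv[:,:,2]>120)).astype(np.uint8)
n,_,st,c=cv2.connectedComponentsWithStats(m)
for i in range(1,n):
    if st[i,4]>60:print("yellow",c[i],st[i,4])
# carrier pockets: dark grey low sat
m=((hsv[:,:,1]<90)&(hsv[:,:,2]<130)).astype(np.uint8); m[:, :355]=0;m[:,460:]=0;m[:135]=0;m[305:]=0
n,_,st,c=cv2.connectedComponentsWithStats(m)
for i in range(1,n):
    if st[i,4]>200:print("pocket",c[i],st[i],plane(d,c[i],.010))
m=((hsv[:,:,1]<60)&(hsv[:,:,2]>150)).astype(np.uint8); m[:, :355]=0;m[:,460:]=0;m[:135]=0;m[305:]=0
m|=((hsv[:,:,0]>22)&(hsv[:,:,0]<34)&(hsv[:,:,1]>180)&(hsv[:,:,2]>120)).astype(np.uint8)*(np.arange(560)>350)
cs,_=cv2.findContours(m,0,2);k=max(cs,key=cv2.contourArea);q=cv2.minAreaRect(k);print(q)
W=np.array([plane(d,p,.018) for p in cv2.boxPoints(q)]);print(W,W.mean(0))
E
```

```text
yellow [385.95090439 147.67183463] 387
yellow [197.26123596 152.13483146] 356
yellow [  6.72251309 328.13089005] 191
pocket [393.68863955 172.542777  ] [378 156  33  33 713] [ 0.64990454 -0.19185361  0.01      ]
pocket [404.01947149 205.57858136] [388 189  34  33 719] [ 0.58658049 -0.21000217  0.01      ]
pocket [414.8856383  239.46010638] [398 223  36  33 752] [ 0.52248217 -0.22887746  0.01      ]
pocket [425.67696268 273.5019305 ] [409 257  36  33 777] [ 0.45892923 -0.24735841  0.01      ]
((408.5704650878906, 218.13516235351562), (158.1580810546875, 41.403934478759766), 72.531982421875)
[[ 0.69418076 -0.13716473  0.018     ]
 [ 0.71770271 -0.21214398  0.018     ]
 [ 0.43383094 -0.29282915  0.018     ]
 [ 0.41089617 -0.22006084  0.018     ]] [ 0.56415265 -0.21554967  0.018     ]
```

View pics/topz.png

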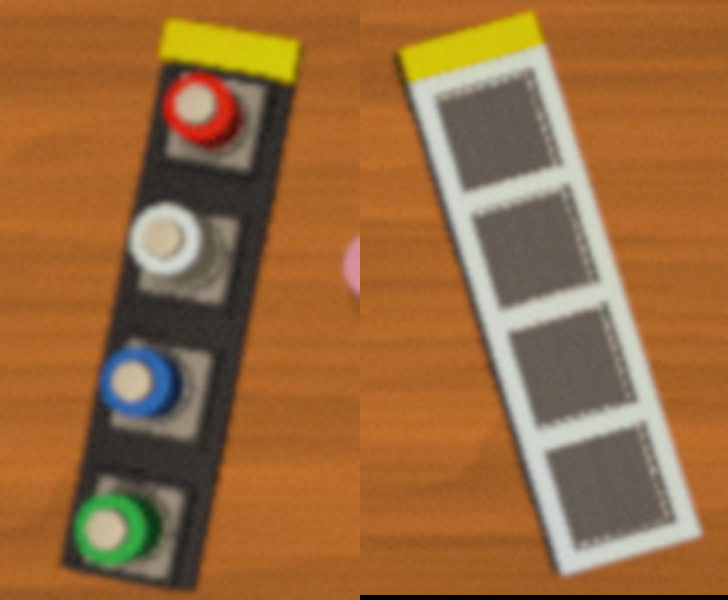

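View pics/scz.png

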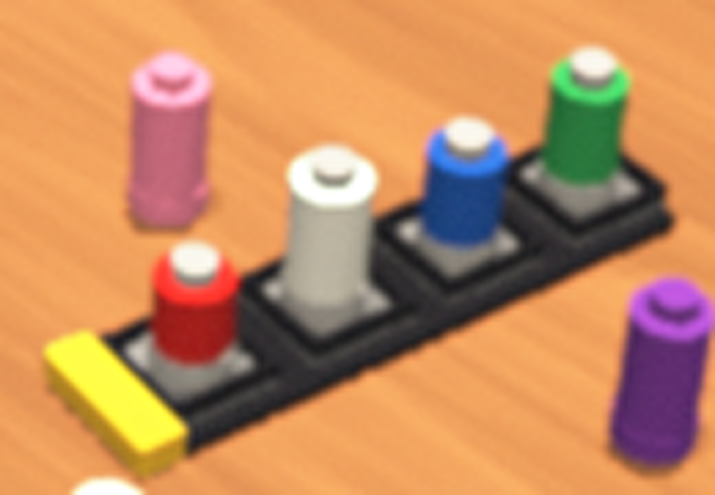

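```bash
python3 - <<'E'
from h import *
d=eyes.get_image("top");s=eyes.get_image("scene")
P={}
for n,(a,b),(c,e),z in [("red",(196,104),(196,260),.063),("white",(162,239),(332,163),.081),("blue",(132,381),(469,135),.069),("green",(108,530),(592,65),.075)]:
    u=(140+(a+.5)/4-.5,140+(b+.5)/4-.5);w=(270+(c+.5)/5.5-.5,210+(e+.5)/5.5-.5)
    p=plane(d,u,z);q=plane(s,w,z);P[n]=(p+q)/2
    c1,v1=ray(d,u);c2,v2=ray(s,w)
    t=np.linalg.lstsq(np.c_[v1,-v2],c2-c1,rcond=None)[0];x=(c1+v1*t[0]+c2+v2*t[1])/2
    print(n,p.round(4),q.round(4),"tri",x.round(4))
v=P["red"]-P["green"];print("rack yaw of +y axis",np.degrees(np.arctan2(v[1],v[0])),np.linalg.norm(v[:2]))
# yellow blocks, pocket fit
for nm,u,w in [("pink",(235,206),None)]:print(nm,plane(d,u,.07))
C=np.array([plane(d,u,.013) for u in [(393.69,172.54),(404.02,205.58),(414.89,239.46),(425.68,273.5)]])
print(C.round(4));v=C[0]-C[3];print("carrier +y yaw",np.degrees(np.arctan2(v[1],v[0])),np.linalg.norm(v[:2])/3)
A,p=Rt();print(A.round(4),p)
hsv=cv2.cvtColor(s["frame"],cv2.COLOR_RGB2HSV)
z=cv2.resize(s["frame"][150:225,165:270,::-1],None,fx=6,fy=6,interpolation=cv2.INTER_CUBIC);cv2.imwrite("pics/scc.png",z)
E
```

```text
red [0.6552 0.1905 0.063 ] [0.6539 0.1917 0.063 ] tri [0.6546 0.1911 0.0631]
white [0.591  0.2011 0.081 ] [0.5916 0.2019 0.081 ] tri [0.591  0.2013 0.0804]
blue [0.5284 0.2162 0.069 ] [0.5274 0.217  0.069 ] tri [0.528  0.2166 0.069 ]
green [0.4621 0.2242 0.075 ] [0.4624 0.2259 0.075 ] tri [0.4617 0.2248 0.074 ]
rack yaw of +y axis -10.010590823987707 0.19527351032577636
pink [0.580092   0.10421722 0.07      ]
[[ 0.6494 -0.1912  0.013 ]
 [ 0.5863 -0.2093  0.013 ]
 [ 0.5224 -0.2282  0.013 ]
 [ 0.459  -0.2466  0.013 ]]
carrier +y yaw 16.206603392936582 0.06608729651079565
[[-2.000e-04 -9.628e-01  2.703e-01]
 [-3.000e-04  2.703e-01  9.628e-01]
 [-1.000e+00  1.000e-04 -3.000e-04]] [0.14187674 0.50537411 0.23115189]
```

View pics/scc.png

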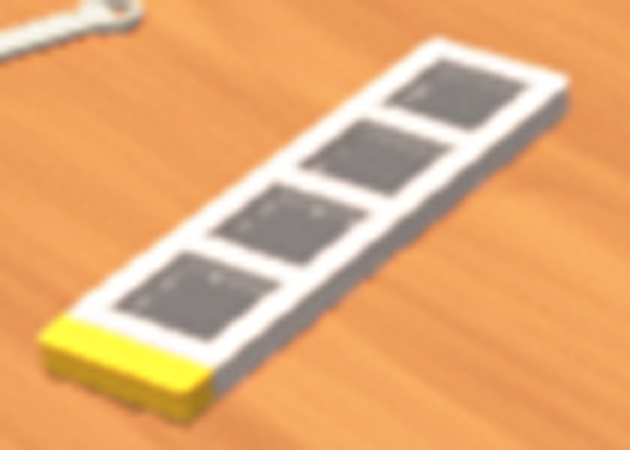

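```bash
cat >> h.py <<'E'
S={"red":(.6546,.1911),"white":(.5912,.2014),"blue":(.5280,.2166),"green":(.4620,.2250)}
D={"red":(.459,-.2466),"white":(.5224,-.2282),"blue":(.5863,-.2093),"green":(.6494,-.1912)}
def plan(x,y,z,yaw):
    A,p=Rt();a=np.radians(yaw)
    zt=np.array([np.cos(a),np.sin(a),0]);xt=np.array([0,0,-1.]);T=np.c_[xt,np.cross(zt,xt),zt]
    st=monitor.state()
    print("t",st["time"],"p",p.round(4),"w",round(float(st["width"]),3),"F",st["force"].round(1),"yaw",np.degrees(np.arctan2(A[1,2],A[0,2])).round(2),"j6",st["joint_positions"][5].round(2))
    print("dp mm",(A.T@(np.array([x,y,z])-p)*1000).round(1),"turn",np.degrees(Rn.from_matrix(A.T@T).as_rotvec()).round(2))
E
python3 -m jog '{"dp":[[0,-0.0445,-0.0126],[0,-0.0445,-0.0126],[0,-0.0445,-0.0126],[0,-0.0445,-0.0126],[0,-0.0445,-0.0126]],"turn":[[0,0,0],[0,0,0],[0,0,0],[0,0,0],[0,0,0]],"hand":[1,1,1,1,1]}' 70
python3 -m jog '{"dp":[[0,-0.0445,-0.0126],[0,-0.0445,-0.0126],[0,-0.0445,-0.0126],[0,-0.0445,-0.0126],[0,-0.0445,-0.0126]],"turn":[[0,0,0],[0,0,0],[0,0,0],[0,0,0],[0,0,0]],"hand":[1,1,1,1,1]}'
python3 -m jog '{"dp":[[0,-0.0445,-0.0126],[0,-0.0445,-0.0126],[0,-0.04,-0.0126],[0,0,0],[0,0,0]],"turn":[[0,0,0],[0,0,0],[-3,0,0],[-2.7,0,0],[0,0,0]],"hand":[1,1,1,1,1]}'
python3 -c "
from h import *
plan(*S['red'],.13,80)
d=eyes.get_image('wrist');cv2.imwrite('pics/w1.png',d['frame'][:,:,::-1])"
```

```text
time: 0.85
ee_pos: [0.3405, 0.3835, 0.2314]
tcp_rot: [0.564, -0.427, 0.563, 0.427]
force: [-0.6, 0.1, 0.0]
width: 1.001
time: 1.35
ee_pos: [0.5378, 0.2626, 0.2313]
tcp_rot: [0.564, -0.427, 0.564, 0.427]
force: [0.2, 0.3, -0.3]
width: 0.993
time: 1.85
ee_pos: [0.6509, 0.1914, 0.2302]
tcp_rot: [0.542, -0.454, 0.542, 0.454]
force: [-0.0, 0.3, 0.7]
width: 0.999
t 1.85 p [0.6509 0.1914 0.2302] w 0.999 F [-0.   0.3  0.7] yaw 79.92 j6 -1.22
dp mm [100.2  -3.9   0.4] turn [-0.08 -0.01 -0.08]
```

View pics/w1.png

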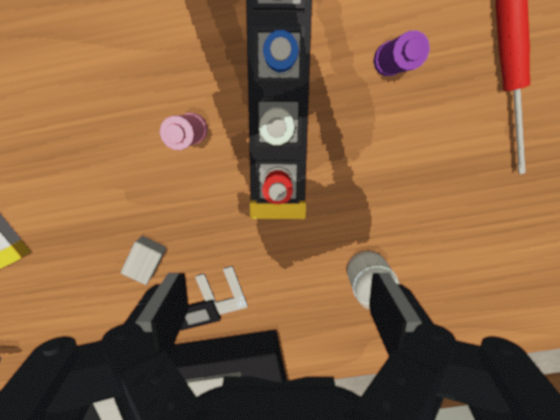

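```bash
python3 -c "
from h import *
T=Rt();d=eyes.get_image('wrist')
for n,u,z in [('red',(278,191),.063),('white',(277,125),.081),('blue',(281,47.5),.069)]: print(n,plane(d,u,z,T))"
python3 -m jog '{"dp":[[0.04,-0.004,0],[0.04,0,0],[0.03,0,0],[0.03,0,0],[0,0,0]],"turn":[[0,0,0],[0,0,0],[0,0,0],[0,0,0],[0,0,0]],"hand":[1,1,1,1,1]}'
python3 -c "
from h import *
plan(*S['red'],.026,80)"
```

```text
red [0.65150308 0.19016829 0.063     ]
white [0.58694172 0.20078651 0.081     ]
blue [0.52500408 0.21529354 0.069     ]
time: 2.45
ee_pos: [0.6507, 0.1924, 0.0871]
tcp_rot: [0.539, -0.453, 0.544, 0.456]
force: [-1.0, -0.5, 0.4]
width: 0.999
t 2.45 p [0.6507 0.1924 0.0871] w 0.999 F [-1.  -0.5  0.4] yaw 80.05 j6 -1.22
dp mm [61.  -4.6 -0.5] turn [ 0.05 -0.16 -0.47]
```

```bash

python3 -m jog '{"dp":[[0.02,-0.002,-0.001],[0.02,0,0],[0.015,0,0],[0.006,0,0],[0,0,0]],"turn":[[0,0,0],[0,0,0],[0,0,0],[0,0,0],[0,0,0]],"hand":[1,1,1,1,1]}'
python3 -m jog '{"dp":[[0,0,0],[0,0,0],[0,0,0],[0,0,0],[0,0,0]],"turn":[[0,0,0],[0,0,0],[0,0,0],[0,0,0],[0,0,0]],"hand":[0.2,0.2,0.2,0.2,0.2]}' 60
python3 -c "
from h import *
plan(*S['red'],.026,80)
d=eyes.get_image('wrist');cv2.imwrite('pics/w2.png',d['frame'][:,:,::-1])"
```

```text
time: 2.95
ee_pos: [0.6558, 0.1908, 0.0304]
tcp_rot: [0.541, -0.455, 0.542, 0.455]
force: [0.2, 1.0, 0.1]
width: 0.996
time: 3.45
ee_pos: [0.6565, 0.1906, 0.0313]
tcp_rot: [0.542, -0.455, 0.541, 0.454]
force: [-1.2, -0.9, 4.5]
width: 0.353
t 3.45 p [0.6565 0.1906 0.0313] w 0.353 F [-1.2 -0.9  4.5] yaw 80.01 j6 -1.23
dp mm [5.3 2.  0.2] turn [0.01 0.03 0.09]
```

View pics/w2.png

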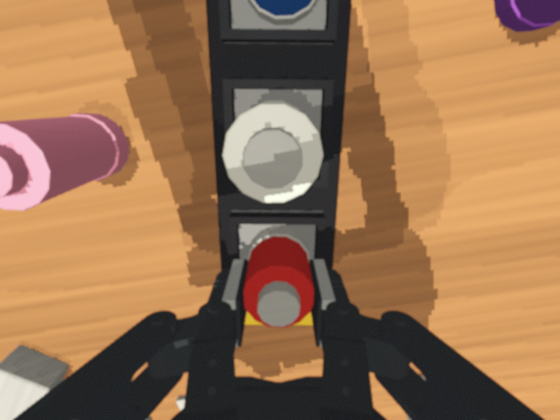

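```bash

python3 -m jog '{"dp":[[-0.01,0,0],[-0.025,0,0],[-0.035,0,0],[-0.03,0,0],[-0.01,0,0]],"turn":[[0,0,0],[0,0,0],[0,0,0],[0,0,0],[0,0,0]],"hand":[0.2,0.2,0.2,0.2,0.2]}' 70
python3 -c "
from h import *
plan(*D['red'],.13,106.2)
d=eyes.get_image('wrist');cv2.imwrite('pics/w3.png',d['frame'][:,:,::-1])"
```

```text
time: 4.0
ee_pos: [0.6574, 0.1909, 0.1441]
tcp_rot: [0.543, -0.456, 0.54, 0.454]
force: [1.3, -0.2, -2.0]
width: 0.352
t 4.0 p [0.6574 0.1909 0.1441] w 0.352 F [ 1.3 -0.2 -2. ] yaw 80.02 j6 -1.23
dp mm [  12.6  119.6 -465.3] turn [-26.18   0.05   0.32]
```

View pics/w3.png

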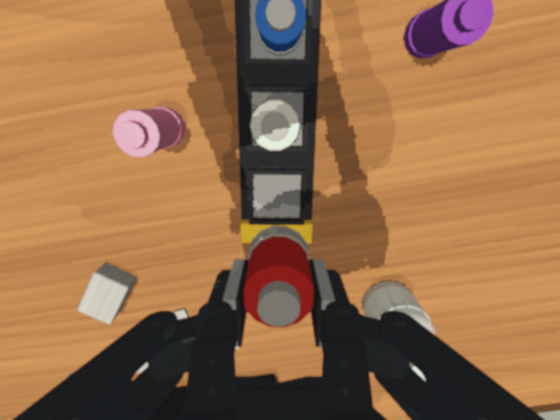

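```bash

python3 -m jog '{"dp":[[0,0.005,-0.02],[0,0.01,-0.039],[0,0.01,-0.039],[0,0.01,-0.039],[0,0.01,-0.039]],"turn":[[0,0,0],[0,0,0],[0,0,0],[0,0,0],[0,0,0]],"hand":[0.2,0.2,0.2,0.2,0.2]}'
python3 -m jog '{"dp":[[0,0.01,-0.039],[0,0.01,-0.039],[0,0.01,-0.039],[0,0.01,-0.039],[0,0.01,-0.039]],"turn":[[0,0,0],[0,0,0],[0,0,0],[0,0,0],[0,0,0]],"hand":[0.2,0.2,0.2,0.2,0.2]}'
python3 -m jog '{"dp":[[0,0.01,-0.039],[0,0.01,-0.036],[0,0.005,-0.02],[0,0,0],[0,0,0]],"turn":[[0,0,0],[-5,0,0],[-8,0,0],[-8,0,0],[-5.2,0,0]],"hand":[0.2,0.2,0.2,0.2,0.2]}'
python3 -m jog '{"dp":[[0,0,0],[0,0,0]],"turn":[[0,0,0],[0,0,0]],"hand":[0.2,0.2]}'
python3 -c "
from h import *
plan(*D['red'],.08,106.2)
d=eyes.get_image('wrist');cv2.imwrite('pics/w4.png',d['frame'][:,:,::-1])"
```

```text
time: 4.55
ee_pos: [0.5792, 0.0239, 0.1383]
tcp_rot: [0.541, -0.454, 0.542, 0.456]
force: [-0.3, -0.1, -1.9]
width: 0.35
time: 5.05
ee_pos: [0.4963, -0.1592, 0.1386]
tcp_rot: [0.541, -0.454, 0.542, 0.456]
force: [0.6, 0.5, -2.1]
width: 0.351
time: 5.55
ee_pos: [0.4573, -0.2485, 0.1385]
tcp_rot: [0.424, -0.565, 0.424, 0.567]
force: [0.0, 0.4, -1.8]
width: 0.35
time: 5.75
ee_pos: [0.4581, -0.2477, 0.1392]
tcp_rot: [0.425, -0.564, 0.425, 0.566]
force: [-0.0, 0.1, -2.2]
width: 0.347
t 5.75 p [ 0.4581 -0.2477  0.1392] w 0.347 F [-0.   0.1 -2.2] yaw 106.07 j6 -2.49
dp mm [59.2 -1.2  0.7] turn [-0.13  0.11 -0.07]
```

View pics/w4.png

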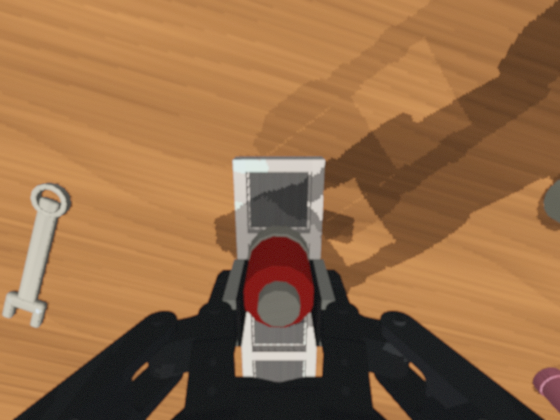

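```bash

python3 -m jog '{"dp":[[0.025,-0.001,0.001],[0.035,0,0],[0.025,0,0],[0.015,0,0],[0.005,0,0]],"turn":[[0,0,0],[0,0,0],[0,0,0],[0,0,0],[0,0,0]],"hand":[0.2,0.2,0.2,0.2,0.2]}'
python3 -m jog '{"dp":[[0.001,0,0],[0.001,0,0],[0,0,0]],"turn":[[0,0,0],[0,0,0],[0,0,0]],"hand":[0.2,0.2,0.2]}'
python3 -c "
from h import *
plan(*D['red'],.028,106.2)"
```

```text
time: 6.3
ee_pos: [0.4584, -0.246, 0.0333]
tcp_rot: [0.425, -0.564, 0.425, 0.567]
force: [0.1, -0.8, -2.0]
width: 0.349
time: 6.6
ee_pos: [0.4599, -0.2473, 0.0341]
tcp_rot: [-0.425, 0.566, -0.425, -0.565]
force: [0.6, -0.6, -2.4]
width: 0.351
t 6.6 p [ 0.4599 -0.2473  0.0341] w 0.351 F [ 0.6 -0.6 -2.4] yaw 106.2 j6 -2.49
dp mm [6.1 0.7 0.9] turn [ 0.   -0.07  0.06]
```

```bash

python3 -m jog '{"dp":[[0.002,0,0],[0.001,0,0],[0,0,0]],"turn":[[0,0,0],[0,0,0],[0,0,0]],"hand":[0.2,0.2,0.2]}'
python3 -m jog '{"dp":[[0.001,0,0],[0,0,0]],"turn":[[0,0,0],[0,0,0]],"hand":[0.2,0.2]}'
python3 -m jog '{"dp":[[0.001,0,0],[0,0,0]],"turn":[[0,0,0],[0,0,0]],"hand":[0.2,0.2]}'
```

```text
time: 6.9
ee_pos: [0.4593, -0.247, 0.0304]
tcp_rot: [-0.425, 0.566, -0.424, -0.565]
force: [-0.8, -0.4, -2.1]
width: 0.348
time: 7.1
ee_pos: [0.4593, -0.247, 0.0292]
tcp_rot: [0.425, -0.565, 0.424, 0.566]
force: [0.1, 1.0, -1.4]
width: 0.349
time: 7.3
ee_pos: [0.4594, -0.247, 0.0284]
tcp_rot: [-0.425, 0.566, -0.424, -0.565]
force: [-0.5, -0.9, -0.4]
width: 0.348
```

Close to contact (the force is starting to unload); one more mm.

```bash

python3 -m jog '{"dp":[[0.001,0,0],[0,0,0]],"turn":[[0,0,0],[0,0,0]],"hand":[0.2,0.2]}'
python3 -m jog '{"dp":[[0.001,0,0],[0,0,0]],"turn":[[0,0,0],[0,0,0]],"hand":[0.2,0.2]}'
```

```text
time: 7.5
ee_pos: [0.4595, -0.2471, 0.0283]
tcp_rot: [-0.424, 0.566, -0.424, -0.565]
force: [-2.1, 1.4, 8.7]
width: 0.348
time: 7.7
ee_pos: [0.4595, -0.2471, 0.0282]
tcp_rot: [-0.425, 0.566, -0.424, -0.565]
force: [-4.3, 4.3, 16.2]
width: 0.353
```

```bash

python3 -m jog '{"dp":[[-0.001,0,0],[0,0,0],[0,0,0],[0,0,0],[0,0,0]],"turn":[[0,0,0],[0,0,0],[0,0,0],[0,0,0],[0,0,0]],"hand":[0.2,0.45,0.7,1,1]}'
python3 -m jog '{"dp":[[-0.02,0,0],[-0.04,0,0],[-0.04,0,0],[-0.02,0,0],[0,0,0]],"turn":[[0,0,0],[0,0,0],[0,0,0],[0,0,0],[0,0,0]],"hand":[1,1,1,1,1]}'
python3 -c "
from h import *
plan(*S['white'],.15,80)
d=eyes.get_image('scene');cv2.imwrite('pics/s1.png',d['frame'][:,:,::-1])"
```

```text
time: 8.2
ee_pos: [0.4594, -0.247, 0.0271]
tcp_rot: [0.425, -0.565, 0.424, 0.566]
force: [0.2, 0.0, 0.8]
width: 0.937
time: 8.7
ee_pos: [0.4609, -0.2481, 0.1504]
tcp_rot: [-0.424, 0.568, -0.424, -0.563]
force: [0.4, -0.3, -0.3]
width: 1.0
t 8.7 p [ 0.4609 -0.2481  0.1504] w 1.0 F [ 0.4 -0.3 -0.3] yaw 106.22 j6 -2.49
dp mm [  -0.7 -250.7  395.2] turn [26.22 -0.24  0.29]
```

View pics/s1.png

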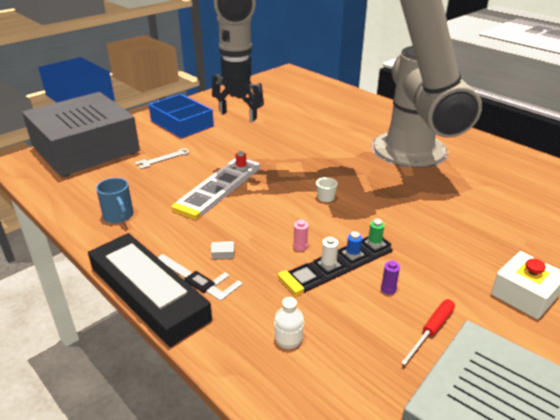

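Red stands in the far pocket (240,159). Next is white.

```bash

python3 -m jog '{"dp":[[0,-0.0228,0.0359],[0,-0.0228,0.0359],[0,-0.0228,0.0359],[0,-0.0228,0.0359],[0,-0.0228,0.0359]],"turn":[[0,0,0],[0,0,0],[0,0,0],[0,0,0],[0,0,0]],"hand":[1,1,1,1,1]}'
python3 -m jog '{"dp":[[0,-0.0228,0.0359],[0,-0.0228,0.0359],[0,-0.0228,0.0359],[0,-0.0228,0.0359],[0,-0.0228,0.0359]],"turn":[[0,0,0],[0,0,0],[0,0,0],[0,0,0],[0,0,0]],"hand":[1,1,1,1,1]}'
python3 -m jog '{"dp":[[0,-0.0228,0.0359],[0,0,0],[0,0,0],[0,0,0],[0,0,0]],"turn":[[5,0,0],[8,0,0],[8,0,0],[5.2,0,0],[0,0,0]],"hand":[1,1,1,1,1]}'
python3 -c "
from h import *
plan(*S['white'],.03,80)"
```

```text
time: 9.25
ee_pos: [0.5181, -0.041, 0.1455]
tcp_rot: [0.424, -0.564, 0.425, 0.566]
force: [0.3, 0.6, -0.5]
width: 1.002
time: 9.75
ee_pos: [0.5774, 0.163, 0.1451]
tcp_rot: [0.424, -0.565, 0.425, 0.566]
force: [0.4, 0.1, 0.4]
width: 1.002
time: 10.25
ee_pos: [0.589, 0.2022, 0.1451]
tcp_rot: [0.541, -0.454, 0.543, 0.455]
force: [-0.2, 0.2, 0.4]
width: 1.003
t 10.25 p [0.589  0.2022 0.1451] w 1.003 F [-0.2  0.2  0.4] yaw 79.99 j6 -1.19
dp mm [115.1  -2.7  -0.3] turn [-0.01 -0.07 -0.19]
```

```bash

python3 -m jog '{"dp":[[0.03,-0.001,0],[0.035,0,0],[0.03,0,0],[0.015,0,0],[0.005,0,0]],"turn":[[0,0,0],[0,0,0],[0,0,0],[0,0,0],[0,0,0]],"hand":[1,1,1,1,1]}'
python3 -m jog '{"dp":[[0,0,0],[0,0,0],[0,0,0],[0,0,0],[0,0,0]],"turn":[[0,0,0],[0,0,0],[0,0,0],[0,0,0],[0,0,0]],"hand":[1,0.2,0.2,0.2,0.2]}' 70
python3 -m jog '{"dp":[[0,0,0],[0,0,0]],"turn":[[0,0,0],[0,0,0]],"hand":[0.2,0.2]}'
python3 -m jog '{"dp":[[-0.01,0,0],[-0.025,0,0],[-0.035,0,0],[-0.03,0,0],[-0.015,0,0]],"turn":[[0,0,0],[0,0,0],[0,0,0],[0,0,0],[0,0,0]],"hand":[0.2,0.2,0.2,0.2,0.2]}' 
python3 -c "
from h import *
plan(*D['white'],.14,106.2)
d=eyes.get_image('wrist');cv2.imwrite('pics/w5.png',d['frame'][:,:,::-1])"
```

```text
time: 10.75
ee_pos: [0.5896, 0.2017, 0.0299]
tcp_rot: [0.54, -0.454, 0.543, 0.456]
force: [0.1, 0.7, -0.4]
width: 0.995
time: 11.25
ee_pos: [0.5915, 0.2019, 0.0335]
tcp_rot: [0.542, -0.455, 0.541, 0.454]
force: [1.2, -0.6, -0.5]
width: 0.355
time: 11.45
ee_pos: [0.5915, 0.202, 0.0335]
tcp_rot: [0.542, -0.455, 0.541, 0.454]
force: [-0.8, -1.4, 6.6]
width: 0.358
time: 11.95
ee_pos: [0.5918, 0.2024, 0.1507]
tcp_rot: [0.543, -0.455, 0.54, 0.454]
force: [-0.2, 0.3, -2.5]
width: 0.362
t 11.95 p [0.5918 0.2024 0.1507] w 0.362 F [-0.2  0.3 -2.5] yaw 80.02 j6 -1.19
dp mm [  10.    -6.2 -436.2] turn [-26.18   0.05   0.23]
```

View pics/w5.png

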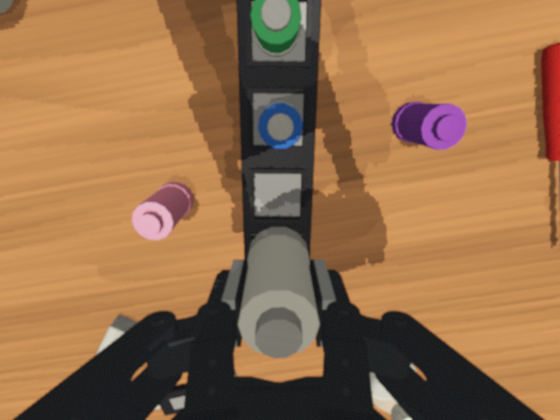

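```bash

python3 -m jog '{"dp":[[0,-0.001,-0.02],[0,-0.001,-0.039],[0,-0.001,-0.039],[0,-0.001,-0.039],[0,-0.001,-0.039]],"turn":[[0,0,0],[0,0,0],[0,0,0],[0,0,0],[0,0,0]],"hand":[0.2,0.2,0.2,0.2,0.2]}'
python3 -m jog '{"dp":[[0,-0.001,-0.039],[0,0,-0.039],[0,0,-0.039],[0,0,-0.039],[0,0,-0.039]],"turn":[[0,0,0],[0,0,0],[0,0,0],[0,0,0],[0,0,0]],"hand":[0.2,0.2,0.2,0.2,0.2]}'
python3 -m jog '{"dp":[[0,0,-0.039],[0,0,-0.026],[0,0,0],[0,0,0],[0,0,0]],"turn":[[0,0,0],[-5,0,0],[-8,0,0],[-8,0,0],[-5.2,0,0]],"hand":[0.2,0.2,0.2,0.2,0.2]}'
python3 -m jog '{"dp":[[0,0,0],[0,0,0]],"turn":[[0,0,0],[0,0,0]],"hand":[0.2,0.2]}'
python3 -c "
from h import *
plan(*D['white'],.035,106.2)"
```

```text
time: 12.5
ee_pos: [0.5643, 0.0266, 0.1466]
tcp_rot: [0.541, -0.454, 0.542, 0.455]
force: [0.5, -0.3, -2.7]
width: 0.357
time: 13.0
ee_pos: [0.5316, -0.1655, 0.1467]
tcp_rot: [0.541, -0.454, 0.542, 0.455]
force: [1.0, -0.9, -2.9]
width: 0.356
time: 13.5
ee_pos: [0.5205, -0.2284, 0.1464]
tcp_rot: [0.423, -0.566, 0.423, 0.567]
force: [0.5, 0.1, -2.5]
width: 0.359
time: 13.7
ee_pos: [0.5209, -0.2281, 0.1468]
tcp_rot: [0.425, -0.565, 0.425, 0.565]
force: [0.2, -0.1, -3.2]
width: 0.359
t 13.7 p [ 0.5209 -0.2281  0.1468] w 0.359 F [ 0.2 -0.1 -3.2] yaw 106.07 j6 -2.4
dp mm [111.8  -1.4  -0.6] turn [-0.13  0.05 -0.03]
```

```bash

python3 -m jog '{"dp":[[0.025,-0.001,0],[0.035,0,0],[0.03,0,0],[0.017,0,0],[0.005,0,0]],"turn":[[0,0,0],[0,0,0],[0,0,0],[0,0,0],[0,0,0]],"hand":[0.2,0.2,0.2,0.2,0.2]}'
python3 -m jog '{"dp":[[0.001,0,0],[0,0,0],[0,0,0]],"turn":[[0,0,0],[0,0,0],[0,0,0]],"hand":[0.2,0.2,0.2]}'
python3 -m jog '{"dp":[[0.001,0,0],[0,0,0]],"turn":[[0,0,0],[0,0,0]],"hand":[0.2,0.2]}'
python3 -m jog '{"dp":[[0.001,0,0],[0,0,0]],"turn":[[0,0,0],[0,0,0]],"hand":[0.2,0.2]}'
```

```text
time: 14.2
ee_pos: [0.5209, -0.2272, 0.033]
tcp_rot: [0.425, -0.564, 0.425, 0.567]
force: [-0.0, 0.0, -2.7]
width: 0.361
time: 14.5
ee_pos: [0.5229, -0.2285, 0.0355]
tcp_rot: [-0.425, 0.566, -0.424, -0.565]
force: [1.0, 0.3, -2.5]
width: 0.359
time: 14.7
ee_pos: [0.5224, -0.2282, 0.0338]
tcp_rot: [-0.425, 0.566, -0.424, -0.565]
force: [0.2, -0.3, -2.6]
width: 0.362
time: 14.9
ee_pos: [0.5221, -0.2281, 0.0322]
tcp_rot: [0.425, -0.565, 0.424, 0.566]
force: [-0.2, -0.7, -3.0]
width: 0.355
```

```bash

python3 -m jog '{"dp":[[0.001,0,0],[0,0,0]],"turn":[[0,0,0],[0,0,0]],"hand":[0.2,0.2]}'
python3 -m jog '{"dp":[[0.001,0,0],[0,0,0]],"turn":[[0,0,0],[0,0,0]],"hand":[0.2,0.2]}'
python3 -m jog '{"dp":[[0.001,0,0],[0,0,0]],"turn":[[0,0,0],[0,0,0]],"hand":[0.2,0.2]}'
```

```text
time: 15.1
ee_pos: [0.522, -0.228, 0.0311]
tcp_rot: [0.425, -0.565, 0.424, 0.566]
force: [0.4, 0.6, -3.1]
width: 0.358
time: 15.3
ee_pos: [0.5222, -0.2282, 0.0305]
tcp_rot: [-0.425, 0.566, -0.424, -0.565]
force: [-0.2, 0.2, -0.2]
width: 0.36
time: 15.5
ee_pos: [0.5223, -0.2282, 0.0305]
tcp_rot: [-0.425, 0.566, -0.424, -0.565]
force: [-2.9, 2.0, 9.5]
width: 0.359
```

Contact at the predicted height. Releasing, then going to blue.

```bash

python3 -m jog '{"dp":[[-0.0005,0,0],[0,0,0],[0,0,0],[0,0,0],[0,0,0]],"turn":[[0,0,0],[0,0,0],[0,0,0],[0,0,0],[0,0,0]],"hand":[0.2,0.45,0.7,1,1]}'
python3 -m jog '{"dp":[[-0.02,0,0],[-0.04,0,0],[-0.04,0,0],[-0.02,0,0],[0,0,0]],"turn":[[0,0,0],[0,0,0],[0,0,0],[0,0,0],[0,0,0]],"hand":[1,1,1,1,1]}'
python3 -c "
from h import *
plan(*S['blue'],.15,80)
d=eyes.get_image('scene');cv2.imwrite('pics/s2.png',d['frame'][100:320,120:420,::-1])"
```

```text
time: 16.0
ee_pos: [0.5222, -0.2281, 0.0296]
tcp_rot: [0.425, -0.566, 0.424, 0.566]
force: [0.2, -0.3, -0.2]
width: 0.936
time: 16.5
ee_pos: [0.5239, -0.2291, 0.1533]
tcp_rot: [-0.425, 0.568, -0.424, -0.563]
force: [-0.1, -0.0, 0.6]
width: 0.998
t 16.5 p [ 0.5239 -0.2291  0.1533] w 0.998 F [-0.1 -0.   0.6] yaw 106.22 j6 -2.4
dp mm [   1.7 -128.4  426.8] turn [26.22 -0.22  0.34]
```

View pics/s2.png

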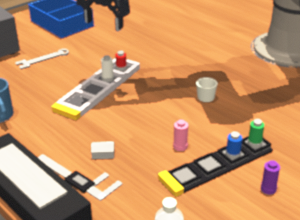

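White stands beside red, and blue and green are still in the rack.

```bash

python3 -m jog '{"dp":[[0,-0.0117,0.0388],[0,-0.0117,0.0388],[0,-0.0117,0.0388],[0,-0.0117,0.0388],[0,-0.0117,0.0388]],"turn":[[0,0,0],[0,0,0],[0,0,0],[0,0,0],[0,0,0]],"hand":[1,1,1,1,1]}'
python3 -m jog '{"dp":[[0,-0.0117,0.0388],[0,-0.0117,0.0388],[0,-0.0117,0.0388],[0,-0.0117,0.0388],[0,-0.0117,0.0388]],"turn":[[0,0,0],[0,0,0],[0,0,0],[0,0,0],[0,0,0]],"hand":[1,1,1,1,1]}'
python3 -m jog '{"dp":[[0,-0.0117,0.0388],[0,0,0],[0,0,0],[0,0,0],[0,0,0]],"turn":[[5,0,0],[8,0,0],[8,0,0],[5.2,0,0],[0,0,0]],"hand":[1,1,1,1,1]}'
python3 -c "
from h import *
plan(*S['blue'],.03,80)"
```

```text
time: 17.05
ee_pos: [0.523, -0.0238, 0.148]
tcp_rot: [0.424, -0.564, 0.425, 0.566]
force: [1.1, -0.3, 0.3]
width: 1.0
time: 17.55
ee_pos: [0.5251, 0.1786, 0.1479]
tcp_rot: [0.424, -0.565, 0.425, 0.566]
force: [0.2, -0.0, 0.6]
width: 0.996
time: 18.05
ee_pos: [0.5256, 0.2176, 0.1479]
tcp_rot: [0.541, -0.454, 0.543, 0.455]
force: [0.2, 0.4, -0.1]
width: 0.999
t 18.05 p [0.5256 0.2176 0.1479] w 0.999 F [ 0.2  0.4 -0.1] yaw 79.99 j6 -1.14
dp mm [117.9  -2.9  -0.4] turn [-0.01 -0.08 -0.18]
```

```bash

python3 -m jog '{"dp":[[0.03,-0.001,-0.001],[0.035,0,0],[0.03,0,0],[0.018,0,0],[0.005,0,0]],"turn":[[0,0,0],[0,0,0],[0,0,0],[0,0,0],[0,0,0]],"hand":[1,1,1,1,1]}'
python3 -m jog '{"dp":[[0,0,0],[0,0,0],[0,0,0],[0,0,0],[0,0,0]],"turn":[[0,0,0],[0,0,0],[0,0,0],[0,0,0],[0,0,0]],"hand":[1,0.2,0.2,0.2,0.2]}' 70
python3 -m jog '{"dp":[[0,0,0],[0,0,0]],"turn":[[0,0,0],[0,0,0]],"hand":[0.2,0.2]}'
python3 -m jog '{"dp":[[-0.01,0,0],[-0.025,0,0],[-0.035,0,0],[-0.03,0,0],[-0.015,0,0]],"turn":[[0,0,0],[0,0,0],[0,0,0],[0,0,0],[0,0,0]],"hand":[0.2,0.2,0.2,0.2,0.2]}' 
python3 -c "
from h import *
plan(*D['blue'],.14,106.2)
d=eyes.get_image('wrist');cv2.imwrite('pics/w6.png',d['frame'][:,:,::-1])"
```

```text
time: 18.55
ee_pos: [0.5253, 0.2158, 0.0286]
tcp_rot: [0.539, -0.454, 0.543, 0.456]
force: [0.3, 0.1, -0.2]
width: 1.001
time: 19.05
ee_pos: [0.5279, 0.2164, 0.033]
tcp_rot: [0.542, -0.455, 0.541, 0.454]
force: [-1.6, 0.1, 2.9]
width: 0.358
time: 19.25
ee_pos: [0.5278, 0.2164, 0.033]
tcp_rot: [0.542, -0.455, 0.541, 0.454]
force: [-1.5, -1.3, 5.6]
width: 0.353
time: 19.75
ee_pos: [0.5282, 0.2168, 0.15]
tcp_rot: [0.543, -0.455, 0.54, 0.454]
force: [0.9, 0.4, -3.8]
width: 0.353
t 19.75 p [0.5282 0.2168 0.15  ] w 0.353 F [ 0.9  0.4 -3.8] yaw 80.02 j6 -1.14
dp mm [   9.8 -131.  -409.6] turn [-26.18   0.05   0.22]
```

View pics/w6.png

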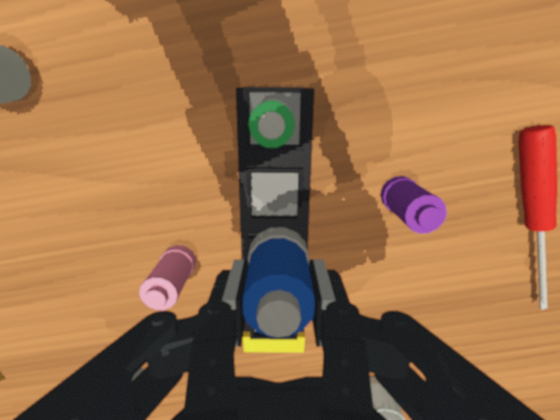

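```bash

python3 -m jog '{"dp":[[0,-0.006,-0.019],[0,-0.012,-0.037],[0,-0.012,-0.037],[0,-0.012,-0.037],[0,-0.012,-0.037]],"turn":[[0,0,0],[0,0,0],[0,0,0],[0,0,0],[0,0,0]],"hand":[0.2,0.2,0.2,0.2,0.2]}'
python3 -m jog '{"dp":[[0,-0.012,-0.037],[0,-0.012,-0.037],[0,-0.012,-0.037],[0,-0.012,-0.037],[0,-0.012,-0.037]],"turn":[[0,0,0],[0,0,0],[0,0,0],[0,0,0],[0,0,0]],"hand":[0.2,0.2,0.2,0.2,0.2]}'
python3 -m jog '{"dp":[[0,-0.012,-0.037],[0,-0.005,-0.02],[0,0,0],[0,0,0],[0,0,0]],"turn":[[0,0,0],[-5,0,0],[-8,0,0],[-8,0,0],[-5.2,0,0]],"hand":[0.2,0.2,0.2,0.2,0.2]}'
python3 -m jog '{"dp":[[0,0,0],[0,0,0]],"turn":[[0,0,0],[0,0,0]],"hand":[0.2,0.2]}'
python3 -c "
from h import *
plan(*D['blue'],.035,106.2)"
```

```text
time: 20.3
ee_pos: [0.551, 0.0413, 0.1462]
tcp_rot: [0.541, -0.454, 0.542, 0.455]
force: [0.2, -0.6, -4.4]
width: 0.356
time: 20.8
ee_pos: [0.5781, -0.1513, 0.146]
tcp_rot: [0.541, -0.454, 0.542, 0.455]
force: [1.3, 0.2, -3.2]
width: 0.352
time: 21.3
ee_pos: [0.5847, -0.209, 0.1457]
tcp_rot: [0.423, -0.566, 0.423, 0.567]
force: [-0.4, 1.0, -3.2]
width: 0.352
time: 21.5
ee_pos: [0.5851, -0.2088, 0.1462]
tcp_rot: [0.425, -0.565, 0.425, 0.565]
force: [-0.9, 0.7, -3.1]
width: 0.353
t 21.5 p [ 0.5851 -0.2088  0.1462] w 0.353 F [-0.9  0.7 -3.1] yaw 106.07 j6 -2.32
dp mm [111.2  -1.1  -1. ] turn [-0.13  0.06 -0.05]
```

```bash

python3 -m jog '{"dp":[[0.025,-0.001,0],[0.035,0,0],[0.03,0,0],[0.017,0,0],[0.005,0,0]],"turn":[[0,0,0],[0,0,0],[0,0,0],[0,0,0],[0,0,0]],"hand":[0.2,0.2,0.2,0.2,0.2]}'
python3 -m jog '{"dp":[[0.001,0,0],[0.001,0,0],[0,0,0],[0,0,0]],"turn":[[0,0,0],[0,0,0],[0,0,0],[0,0,0]],"hand":[0.2,0.2,0.2,0.2]}'
python3 -m jog '{"dp":[[0.001,0,0],[0,0,0]],"turn":[[0,0,0],[0,0,0]],"hand":[0.2,0.2]}'
python3 -m jog '{"dp":[[0.001,0,0],[0,0,0]],"turn":[[0,0,0],[0,0,0]],"hand":[0.2,0.2]}'
```

```text
time: 22.0
ee_pos: [0.585, -0.2079, 0.0322]
tcp_rot: [0.425, -0.563, 0.425, 0.567]
force: [0.2, -0.3, -4.7]
width: 0.356
time: 22.4
ee_pos: [0.587, -0.209, 0.0339]
tcp_rot: [-0.425, 0.566, -0.424, -0.565]
force: [-0.6, 0.4, -3.9]
width: 0.357
time: 22.6
ee_pos: [0.5865, -0.2088, 0.0321]
tcp_rot: [-0.425, 0.566, -0.424, -0.565]
force: [0.0, 0.3, -4.0]
width: 0.355
time: 22.8
ee_pos: [0.5863, -0.2087, 0.0306]
tcp_rot: [0.425, -0.565, 0.424, 0.566]
force: [0.1, -0.6, -3.3]
width: 0.349
```

```bash

python3 -m jog '{"dp":[[0.001,0,0],[0,0,0]],"turn":[[0,0,0],[0,0,0]],"hand":[0.2,0.2]}'
python3 -m jog '{"dp":[[0.001,0,0],[0,0,0]],"turn":[[0,0,0],[0,0,0]],"hand":[0.2,0.2]}'
```

```text
time: 23.0
ee_pos: [0.5865, -0.2088, 0.03]
tcp_rot: [-0.425, 0.566, -0.424, -0.565]
force: [-0.4, 0.6, -0.6]
width: 0.356
time: 23.2
ee_pos: [0.5866, -0.2088, 0.03]
tcp_rot: [-0.425, 0.566, -0.424, -0.565]
force: [-3.2, 1.1, 6.6]
width: 0.353
```

```bash

python3 -m jog '{"dp":[[-0.0005,0,0],[0,0,0],[0,0,0],[0,0,0],[0,0,0]],"turn":[[0,0,0],[0,0,0],[0,0,0],[0,0,0],[0,0,0]],"hand":[0.2,0.45,0.7,1,1]}'
python3 -m jog '{"dp":[[-0.02,0,0],[-0.04,0,0],[-0.04,0,0],[-0.02,0,0],[0,0,0]],"turn":[[0,0,0],[0,0,0],[0,0,0],[0,0,0],[0,0,0]],"hand":[1,1,1,1,1]}'
python3 -c "
from h import *
plan(*S['green'],.15,80)
d=eyes.get_image('scene');cv2.imwrite('pics/s3.png',d['frame'][100:320,120:420,::-1])"
```

```text
time: 23.7
ee_pos: [0.5865, -0.2088, 0.0292]
tcp_rot: [-0.425, 0.566, -0.424, -0.565]
force: [-0.4, 0.8, 0.8]
width: 0.936
time: 24.2
ee_pos: [0.5883, -0.2096, 0.1531]
tcp_rot: [-0.425, 0.568, -0.424, -0.563]
force: [0.5, -0.6, -0.0]
width: 1.003
t 24.2 p [ 0.5883 -0.2096  0.1531] w 1.003 F [ 0.5 -0.6 -0. ] yaw 106.21 j6 -2.32
dp mm [ 9.000e-01 -1.000e-01  4.526e+02] turn [26.22 -0.21  0.38]
```

View pics/s3.png

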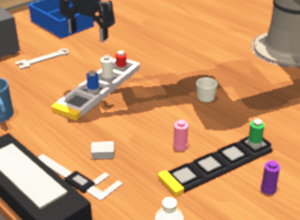

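Blue is in its pocket. Green is last.

```bash

python3 -m jog '{"dp":[[0,0,0.041],[0,0,0.041],[0,0,0.041],[0,0,0.041],[0,0,0.041]],"turn":[[0,0,0],[0,0,0],[0,0,0],[0,0,0],[0,0,0]],"hand":[1,1,1,1,1]}'
python3 -m jog '{"dp":[[0,0,0.041],[0,0,0.041],[0,0,0.041],[0,0,0.041],[0,0,0.041]],"turn":[[0,0,0],[0,0,0],[0,0,0],[0,0,0],[0,0,0]],"hand":[1,1,1,1,1]}'
python3 -m jog '{"dp":[[0,0,0.041],[0,0,0],[0,0,0],[0,0,0],[0,0,0]],"turn":[[5,0,0],[8,0,0],[8,0,0],[5.2,0,0],[0,0,0]],"hand":[1,1,1,1,1]}'
python3 -c "
from h import *
plan(*S['green'],.03,80)"
```

```text
time: 24.75
ee_pos: [0.5275, -0.0104, 0.1473]
tcp_rot: [0.424, -0.564, 0.425, 0.567]
force: [0.7, -0.2, -0.3]
width: 1.002
time: 25.25
ee_pos: [0.4703, 0.1862, 0.1475]
tcp_rot: [0.424, -0.565, 0.425, 0.566]
force: [-0.1, 0.5, 0.3]
width: 0.997
time: 25.75
ee_pos: [0.4595, 0.2242, 0.1476]
tcp_rot: [0.541, -0.454, 0.543, 0.455]
force: [-1.0, -0.2, -1.0]
width: 0.998
t 25.75 p [0.4595 0.2242 0.1476] w 0.998 F [-1.  -0.2 -1. ] yaw 80.0 j6 -1.09
dp mm [117.6  -2.7   1.4] turn [-0.   -0.08 -0.17]
```

```bash

python3 -m jog '{"dp":[[0.03,-0.001,0.001],[0.035,0,0],[0.03,0,0],[0.018,0,0],[0.005,0,0]],"turn":[[0,0,0],[0,0,0],[0,0,0],[0,0,0],[0,0,0]],"hand":[1,1,1,1,1]}'
python3 -m jog '{"dp":[[0,0,0],[0,0,0],[0,0,0],[0,0,0],[0,0,0]],"turn":[[0,0,0],[0,0,0],[0,0,0],[0,0,0],[0,0,0]],"hand":[1,0.2,0.2,0.2,0.2]}' 70
python3 -m jog '{"dp":[[0,0,0],[0,0,0]],"turn":[[0,0,0],[0,0,0]],"hand":[0.2,0.2]}'
python3 -m jog '{"dp":[[-0.01,0,0],[-0.025,0,0],[-0.035,0,0],[-0.03,0,0],[-0.015,0,0]],"turn":[[0,0,0],[0,0,0],[0,0,0],[0,0,0],[0,0,0]],"hand":[0.2,0.2,0.2,0.2,0.2]}' 
python3 -c "
from h import *
plan(*D['green'],.14,106.2)
d=eyes.get_image('wrist');cv2.imwrite('pics/w7.png',d['frame'][:,:,::-1])"
```

```text
time: 26.25
ee_pos: [0.4596, 0.2243, 0.0284]
tcp_rot: [0.539, -0.454, 0.543, 0.456]
force: [0.2, 0.2, -0.4]
width: 0.997
time: 26.75
ee_pos: [0.4621, 0.2252, 0.0323]
tcp_rot: [0.542, -0.455, 0.541, 0.454]
force: [-3.0, -0.8, 3.8]
width: 0.36
time: 26.95
ee_pos: [0.462, 0.2252, 0.0323]
tcp_rot: [0.542, -0.455, 0.541, 0.454]
force: [-1.0, -0.9, 6.3]
width: 0.354
time: 27.45
ee_pos: [0.4625, 0.2255, 0.1496]
tcp_rot: [0.543, -0.455, 0.54, 0.454]
force: [0.5, -0.1, -2.7]
width: 0.356
t 27.45 p [0.4625 0.2255 0.1496] w 0.356 F [ 0.5 -0.1 -2.7] yaw 80.02 j6 -1.09
dp mm [   9.7 -256.2 -378. ] turn [-26.18   0.07   0.23]
```

View pics/w7.png

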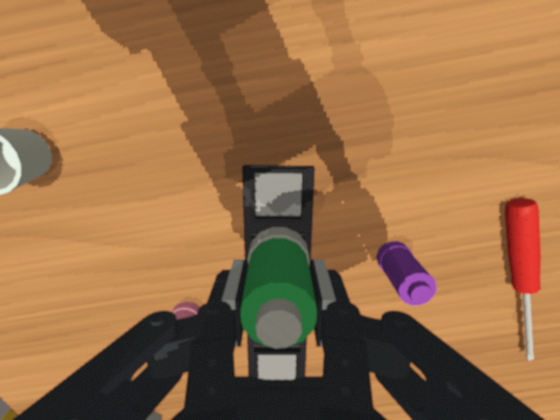

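```bash

python3 -m jog '{"dp":[[0,-0.011,-0.016],[0,-0.022,-0.033],[0,-0.022,-0.033],[0,-0.022,-0.033],[0,-0.022,-0.033]],"turn":[[0,0,0],[0,0,0],[0,0,0],[0,0,0],[0,0,0]],"hand":[0.2,0.2,0.2,0.2,0.2]}'
python3 -m jog '{"dp":[[0,-0.022,-0.033],[0,-0.022,-0.033],[0,-0.022,-0.033],[0,-0.022,-0.033],[0,-0.022,-0.033]],"turn":[[0,0,0],[0,0,0],[0,0,0],[0,0,0],[0,0,0]],"hand":[0.2,0.2,0.2,0.2,0.2]}'
python3 -m jog '{"dp":[[0,-0.022,-0.033],[0,-0.023,-0.032],[0,0,0],[0,0,0],[0,0,0]],"turn":[[0,0,0],[-5,0,0],[-8,0,0],[-8,0,0],[-5.2,0,0]],"hand":[0.2,0.2,0.2,0.2,0.2]}'
python3 -m jog '{"dp":[[0,0,0],[0,0,0]],"turn":[[0,0,0],[0,0,0]],"hand":[0.2,0.2]}'
python3 -c "
from h import *
plan(*D['green'],.035,106.2)"
```

```text
time: 28.0
ee_pos: [0.5334, 0.0608, 0.1459]
tcp_rot: [0.541, -0.454, 0.542, 0.455]
force: [0.7, 0.6, -1.9]
width: 0.354
time: 28.5
ee_pos: [0.6131, -0.1208, 0.1456]
tcp_rot: [0.541, -0.454, 0.542, 0.455]
force: [1.4, 0.1, -2.3]
width: 0.357
time: 29.0
ee_pos: [0.6456, -0.1914, 0.145]
tcp_rot: [0.423, -0.566, 0.423, 0.567]
force: [0.3, -0.0, -1.8]
width: 0.358
time: 29.2
ee_pos: [0.6459, -0.191, 0.1457]
tcp_rot: [0.425, -0.565, 0.425, 0.565]
force: [-0.3, -0.0, -2.7]
width: 0.359
t 29.2 p [ 0.6459 -0.191   0.1457] w 0.359 F [-0.3 -0.  -2.7] yaw 106.07 j6 -2.25
dp mm [110.7  -3.4  -1.2] turn [-0.13  0.05 -0.05]
```

```bash

python3 -m jog '{"dp":[[0.025,-0.002,-0.001],[0.035,0,0],[0.03,0,0],[0.017,0,0],[0.005,0,0]],"turn":[[0,0,0],[0,0,0],[0,0,0],[0,0,0],[0,0,0]],"hand":[0.2,0.2,0.2,0.2,0.2]}'
python3 -m jog '{"dp":[[0.001,0,0],[0.001,0,0],[0,0,0],[0,0,0]],"turn":[[0,0,0],[0,0,0],[0,0,0],[0,0,0]],"hand":[0.2,0.2,0.2,0.2]}'
python3 -m jog '{"dp":[[0.001,0,0],[0,0,0]],"turn":[[0,0,0],[0,0,0]],"hand":[0.2,0.2]}'
python3 -m jog '{"dp":[[0.001,0,0],[0,0,0]],"turn":[[0,0,0],[0,0,0]],"hand":[0.2,0.2]}'
```

```text
time: 29.7
ee_pos: [0.6469, -0.1908, 0.0314]
tcp_rot: [0.425, -0.563, 0.425, 0.567]
force: [-0.5, -0.2, -3.3]
width: 0.359
time: 30.1
ee_pos: [0.649, -0.1918, 0.0335]
tcp_rot: [-0.425, 0.566, -0.424, -0.565]
force: [0.4, 0.4, -2.6]
width: 0.359
time: 30.3
ee_pos: [0.6485, -0.1916, 0.0315]
tcp_rot: [-0.425, 0.566, -0.424, -0.565]
force: [-0.0, 0.7, -2.3]
width: 0.359
time: 30.5
ee_pos: [0.6484, -0.1916, 0.0301]
tcp_rot: [0.425, -0.565, 0.425, 0.566]
force: [0.1, 0.5, -1.5]
width: 0.356
```

```bash

python3 -m jog '{"dp":[[0.001,0,0],[0,0,0]],"turn":[[0,0,0],[0,0,0]],"hand":[0.2,0.2]}'
python3 -m jog '{"dp":[[0.001,0,0],[0,0,0]],"turn":[[0,0,0],[0,0,0]],"hand":[0.2,0.2]}'
```

```text
time: 30.7
ee_pos: [0.6486, -0.1916, 0.0294]
tcp_rot: [-0.425, 0.566, -0.424, -0.565]
force: [-0.9, 0.1, -1.3]
width: 0.355
time: 30.9
ee_pos: [0.6486, -0.1916, 0.0294]
tcp_rot: [-0.425, 0.566, -0.424, -0.565]
force: [-2.7, 1.1, 4.1]
width: 0.358
```

Contact. Releasing, rising, and drawing the arm aside (towards the middle) for a clear top view.

```bash

python3 -m jog '{"dp":[[-0.0005,0,0],[0,0,0],[0,0,0],[0,0,0],[0,0,0]],"turn":[[0,0,0],[0,0,0],[0,0,0],[0,0,0],[0,0,0]],"hand":[0.2,0.45,0.7,1,1]}'
python3 -m jog '{"dp":[[-0.02,0,0],[-0.04,0,0],[-0.04,0,0],[-0.03,0,0],[-0.02,0,0]],"turn":[[0,0,0],[0,0,0],[0,0,0],[0,0,0],[0,0,0]],"hand":[1,1,1,1,1]}'
python3 -m jog '{"dp":[[0,0.02,0.04],[0,0.02,0.04],[0,0.02,0.04],[0,0.02,0.04],[0,0.02,0.04]],"turn":[[0,0,0],[0,0,0],[0,0,0],[0,0,0],[0,0,0]],"hand":[1,1,1,1,1]}'
python3 -m jog '{"dp":[[0,0.02,0.04],[0,0.02,0.04],[0,0,0],[0,0,0],[0,0,0]],"turn":[[0,0,0],[0,0,0],[0,0,0],[0,0,0],[0,0,0]],"hand":[1,1,1,1,1]}'
python3 -c "
from h import *
d=eyes.get_image('top');s=eyes.get_image('scene')
a=cv2.resize(d['frame'][130:310,355:465,::-1],None,fx=3,fy=3,interpolation=cv2.INTER_CUBIC)
b=cv2.resize(s['frame'][130:240,160:280,::-1],None,fx=3.5,fy=3.5,interpolation=cv2.INTER_CUBIC)
b=cv2.copyMakeBorder(b,0,540-b.shape[0],0,0,0);cv2.imwrite('pics/fin.png',np.hstack([a,b]));print(a.shape)
C=np.array([D[n] for n in ('red','white','blue','green')])
for n,z in [('red',.060),('white',.078),('blue',.066),('green',.072)]:
  for nm,i,o,f,x in [('top',d,(355,130),3,0),('scene',s,(160,130),3.5,330)]:
    print(n,nm,'expected in picture',((proj(i,[*D[n],z])-o+.5)*f-.5+[x,0]).round(1))
print(monitor.state()['force'])"
```

```text
time: 31.4
ee_pos: [0.6485, -0.1916, 0.0287]
tcp_rot: [-0.425, 0.566, -0.424, -0.566]
force: [0.3, -0.3, 0.7]
width: 0.936
time: 31.9
ee_pos: [0.6493, -0.1919, 0.182]
tcp_rot: [-0.425, 0.567, -0.424, -0.564]
force: [-0.7, -0.5, -0.5]
width: 0.999
time: 32.4
ee_pos: [0.4952, -0.0263, 0.1789]
tcp_rot: [-0.425, 0.566, -0.424, -0.565]
force: [0.4, -0.4, 0.7]
width: 0.998
time: 32.9
ee_pos: [0.4369, 0.0377, 0.1791]
tcp_rot: [-0.425, 0.566, -0.424, -0.565]
force: [-0.9, 0.7, 0.2]
width: 1.0
(540, 330, 3)
red top expected in picture [234.1 433.5]
red scene expected in picture [609.9  78.8]
white top expected in picture [207.9 324.7]
white scene expected in picture [560.5  93.5]
blue top expected in picture [167.8 218.1]
blue scene expected in picture [509.5 145.9]
green top expected in picture [137.  111.5]
green scene expected in picture [453.4 179.2]
[-0.02787851 -0.32604788 -0.38502467]
```

View pics/fin.png

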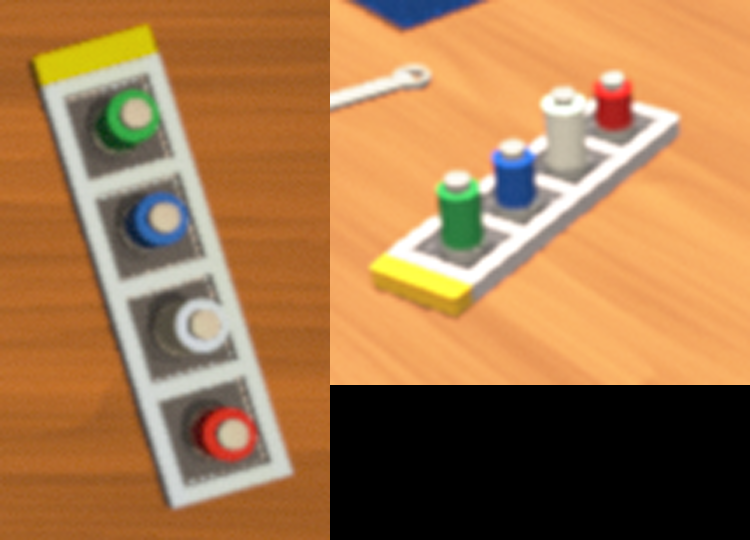

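The spigots sit at (134,115), (165,218), (205,324) and (233,434) in the top crop. Each is within about 4 crop pixels (about 2 mm) of its pocket target, and the scene view agrees. All four stand upright, so I'm handing in.

```bash
python3 -c "
from station import *
print(job.sign_off())"
```

```text
the job is handed in; nothing more can be done
None
```

All four standards are in the carrier in reverse order, and I handed the job in at about 33 s of the 102 s allowed. The sign-off reports no verdict.

- **Order:** the rack ran red, white, blue, green from its yellow end. The carrier now runs green, blue, white, red from its yellow end.
- **Placing:** I lowered each standard until the wrist force showed contact at the expected floor height, about 4 to 16 N, and then let go. None was dropped or tipped.
- **Last checks:** in the final top and scene views all four stand upright in their pockets. Each top is within about 2 mm of its target, against a tolerance of 14 mm. The gripper is open and well clear of everything, and the wrist force is about zero.
- **Disagreement:** before the first grasp, the wrist camera put the standards 3 to 4 mm nearer the robot in x than the top and scene cameras did. The direction is along the row, where the pads allow that much, so it did not matter.

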